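Find the rocking corner of the jig plate and press its shim flat

ROBOT

A 6-joint arm with a two-finger parallel gripper is mounted at the origin on the work surface; the furniture and walls round the work are solid. World frame = base frame: x ahead of the robot, y to its left, z up, the work surface at z = 0. Lengths are in m, angles in rad, forces in N, time in s.
With the tool pointing down it reaches from about 0.375 to 0.925 m from the base axis. Payload 5.7 kg.
Tool frame: the origin (TCP) lies on the mounting face of the last link; the fingertips stand ahead of it and the grasp point (between the pads) lies 163 mm ahead of it (bot.nose_length is the z of the fingertips in the tool frame, in m); z points along the fingers, y is the line along which they close (so a half turn about z gives the same grasp; the last joint's range is limited). The gripper opens to 88 mm and grips with 3 to 60 N. Pads are 20 mm wide; open, the fingers measure 115 mm over their backs; the gripper's body (75 mm by 178 mm) begins 61 mm behind the grasp point.
Start: joints at [-1.323, 0.359, 1.51, -0, 1.272, -0.115], TCP at [0.213, -0.561, 0.405] pointing down, gripper open.
Joint ranges: [-2.97, 2.97], [-1.01, 2.36], [0.21, 2.38], [-0.96, 4.11], [0.2, 2.71], [-2.98, 2.98]. Speed limits (rad/s): [2.39, 2.39, 3.14, 3.14, 3.14, 3.14].

INTERFACE

Orientations are given as a 3x3 rotation matrix whose columns are the frame's x, y, z axes.
In Python, from bench import bot gives the robot as it stands.
- The arm moves only by the tool servo_tool, never from a script. Its argument "commands" is a list of rows, each a list of 5 numbers: the opening in per cent of the stroke, from 0 (shut) to 100 (fully open), then the shift along the world's x, y, z in m, then the turn about the world's z in rad. A call has 1 to 5 rows; each row is the pose to reach, as a shift and turn from the pose commanded when the call began; what a row does not reach only later rows make up. A row lasts 1/12 s, in which the tool goes at most 41.7 mm and 7.16 degrees, less where a joint would pass 70% of its speed; a pose out of reach is approached as far as the arm can. A call with a gripper value outside its range is refused whole. The fingers move at their own pace and stop on an object; "grip_force" is the grip in N (left out, the last holds). Time passes only in rows, so rows that repeat a pose let the fingers close. It gives the time, the measured TCP pose, the force, the opening and the grip force at its end, in the units of the state.
- bot.get_obs(): the state, without advancing time (a new reading comes with each control period).
- bot.grab_frame(name): name is "scene" or "top" or "wrist"; returns a dict with "image" (480x640x3 uint8, red, green, blue), "intrinsics" (3x3 intrinsics, pixels), "world_from_camera" (4x4, takes a point from camera to world coordinates); the wrist camera has in their place "mount" (4x4, takes a point from camera to tool coordinates, whose origin is the TCP and whose axes are the flange's). Camera axes: x right, y down, z forward; pixel columns grow to the right and rows downward; lengths in m; the calibration is good to about 2 mm. A picture is of the moment at which its call begins: read the wrist's pose just before it. There is no depth.
- bot.close_job(): hands the job in; it is judged then, once.
The state is a dict: "time_s": time; "q": joint angles; "joint_vel": joint speeds; "effort": joint torques, N m; "tcp_pos": TCP position; "ee_rot": TCP orientation; "contact_force": force on the tool from outside, world axes, zero at the start; "ft_torque": the same for the moment, N m; "finger_gap": finger opening in m; "finger_force": force on a finger pad.
Only numpy, scipy, OpenCV 4.12 (cv2) and the standard library are available. Lean on these libraries where they do the work, as an engineer would, in place of code of your own. Each camera call takes 0.05 s, during which the arm holds its last target. There are 200 camera calls.

TASK

One corner of the H-shaped jig plate rocks. Press down on the plate's corners one at a time with your closed fingertips until you find the one that gives, then press that corner's brass shim tab (the one that sticks out to the right from under it) down flat and leave it there. Leave the other three tabs raised, do not lift or shift the plate, and do not disturb anything else on the bench.

Things in the scene. Friction and masses are not known exactly. Their poses are not given: they have to be found in the camera images.
- plate: H-shaped aluminium jig plate, 142 x 146 x 10 mm, 2 kg, loose on four pads of a fixed grey bed, an arm casting 21 mm high on its middle. Origin: centre of its underside, 26 mm above the bench; x away from the robot (turned 0 to 0.35 rad left), y left, z up. One corner is on a springy pad: it sinks 4 mm under about 6 N and springs back; the others are solid. All look alike
- corner_left_near (a point): the place to press on the plate's left corner nearer the robot: a bright disc, 18 mm across, in the middle of a 32 mm wide corner pad, on the plate's top face (36 mm above the bench), right over the pad it stands on
- corner_left_far (a point): the place to press on the plate's left corner farther from the robot: a bright disc, 18 mm across, in the middle of a 32 mm wide corner pad, on the plate's top face (36 mm above the bench), right over the pad it stands on
- corner_right_far (a point): the place to press on the plate's right corner farther from the robot: a bright disc, 18 mm across, in the middle of a 32 mm wide corner pad, on the plate's top face (36 mm above the bench), right over the pad it stands on
- corner_right_near (a point): the place to press on the plate's right corner nearer the robot: a bright disc, 18 mm across, in the middle of a 32 mm wide corner pad, on the plate's top face (36 mm above the bench), right over the pad it stands on
- shim_a (a joint): angle of brass shim tab a, in rad: 0 to 0.05 as found (raised, free end up), 0.60 when pressed flat. Only the rocking corner leaves its tab room to go flat; at a solid corner it jams at 0.30. Which tab stands at which corner changes with every start. Stiff hinge: it takes about 5 to 11 N straight down near the free end, and the tab stays where it is left
- tab_a (a point): point on top of brass tab a (26 mm wide, 42 mm long), 13 mm from its free end (49 mm high when raised). A corner's tab sticks out from under it to the plate's -y side, hinged 25 mm from the corner's press point (hinge along plate x), free end up. Raised, this point is 42 mm above the bench and 47 mm to the -y side of the corner's press point; flat, 26 mm above and 54 mm to that side
- shim_b (a joint): angle of brass shim tab b, in rad: 0 to 0.05 as found (raised, free end up), 0.60 when pressed flat. Only the rocking corner leaves its tab room to go flat; at a solid corner it jams at 0.30. Which tab stands at which corner changes with every start. Stiff hinge: it takes about 5 to 11 N straight down near the free end, and the tab stays where it is left
- tab_b (a point): point on top of brass tab b (26 mm wide, 42 mm long), 13 mm from its free end (49 mm high when raised). A corner's tab sticks out from under it to the plate's -y side, hinged 25 mm from the corner's press point (hinge along plate x), free end up. Raised, this point is 42 mm above the bench and 47 mm to the -y side of the corner's press point; flat, 26 mm above and 54 mm to that side
- shim_c (a joint): angle of brass shim tab c, in rad: 0 to 0.05 as found (raised, free end up), 0.60 when pressed flat. Only the rocking corner leaves its tab room to go flat; at a solid corner it jams at 0.30. Which tab stands at which corner changes with every start. Stiff hinge: it takes about 5 to 11 N straight down near the free end, and the tab stays where it is left
- tab_c (a point): point on top of brass tab c (26 mm wide, 42 mm long), 13 mm from its free end (49 mm high when raised). A corner's tab sticks out from under it to the plate's -y side, hinged 25 mm from the corner's press point (hinge along plate x), free end up. Raised, this point is 42 mm above the bench and 47 mm to the -y side of the corner's press point; flat, 26 mm above and 54 mm to that side
- shim_d (a joint): angle of brass shim tab d, in rad: 0 to 0.05 as found (raised, free end up), 0.60 when pressed flat. Only the rocking corner leaves its tab room to go flat; at a solid corner it jams at 0.30. Which tab stands at which corner changes with every start. Stiff hinge: it takes about 5 to 11 N straight down near the free end, and the tab stays where it is left
- tab_d (a point): point on top of brass tab d (26 mm wide, 42 mm long), 13 mm from its free end (49 mm high when raised). A corner's tab sticks out from under it to the plate's -y side, hinged 25 mm from the corner's press point (hinge along plate x), free end up. Raised, this point is 42 mm above the bench and 47 mm to the -y side of the corner's press point; flat, 26 mm above and 54 mm to that side
- marker_pen: bystander: black paint marker with red cap, 134 mm long; origin at the centre of its underside
- tape_roll: bystander: masking tape roll, 86 mm across; origin at the centre of its underside
- sanding_block: bystander: green sanding block, 100 x 55 x 28 mm; origin at the centre of its underside
- oil_can: bystander: orange oil can, 156 mm high; origin at the centre of its underside
- casting_elbow_6: bystander: loose aluminium elbow casting, 50 mm high; origin at the centre of its underside
- casting_cap_8: bystander: loose aluminium cap casting, 21 mm high; origin at the centre of its underside
- hammer: bystander: ball hammer, 242 mm long; origin at the centre of its underside
- bench_vise: fixed bench vise standing to the left of the jig, jaws 106 mm wide and 155 mm high, a handle at its far end reaching about 160 mm: pass over it. To the right and nearer the robot stands a fixed blue crate of castings, 212 mm high, its far wall 44 cm ahead of the robot

How it is judged:
By the outcome, as a careful person would: the job done as asked, in the order asked, and still so for the second after the job is handed in, with the robot touching nothing.
It also fails if it takes over 58 s, if anything falls off the work surface, if the arm or the gripper's body presses on something with over 40 N, if the wrist force passes 120 N, or if a joint passes its speed limit or range.

## Working session

There is one attempt and no reset: what is moved stays moved. The work goes in short steps, Python scripts to look and compute and a tool call to move; the robot and the scene stay as the last step left them, time stands still between calls to the robot, and variables do not carry over. Pictures are saved under pics/ and viewed, at most 10 in all, crops included, and the job is handed in when it is done.

Besides the shell and the picture viewer there is one more tool, called after "Call:" by a JSON object that holds its "name" and its "arguments", one argument or row to a line. servo_tool: Moves the arm, as the interface text tells. Its arguments: {"type":"object","properties":{"commands":{"type":"array","items":{"type":"array","items":{"type":"number"}}},"grip_force":{"type":"number"}},"required":["commands"]}

```bash
mkdir -p pics; python3 - <<'E'
from bench import bot
import cv2,numpy as np
for n in("top","scene"):
    f=bot.grab_frame(n);cv2.imwrite(f"pics/{n}.png",f["image"][:,:,::-1]);np.savez(n+".npz",**f)
o=bot.get_obs();print(o["time_s"],o["tcp_pos"],o["ee_rot"],o["contact_force"],bot.nose_length)
E
```

```text
0.1 [ 0.21284873 -0.56062655  0.40389181] [[ 9.34911638e-01  3.54880359e-01 -4.00503375e-04]
 [ 3.54880525e-01 -9.34910225e-01  1.63865108e-03]
 [ 2.07090383e-04 -1.67412481e-03 -9.99998577e-01]] [-0.0584443  -0.52729679 -0.01337878] 0.182
```

View pics/top.png

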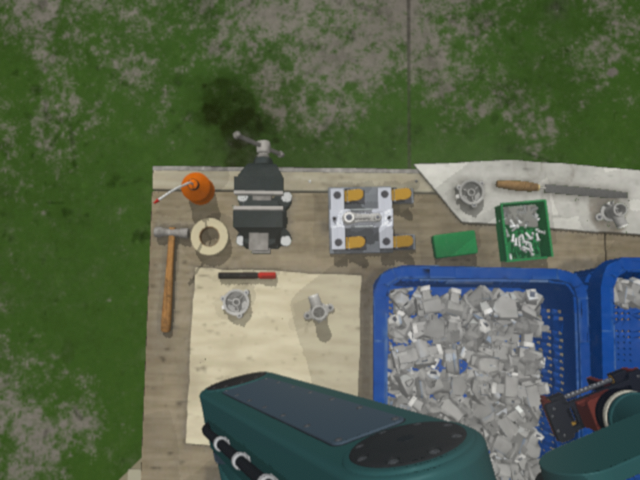

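View pics/scene.png

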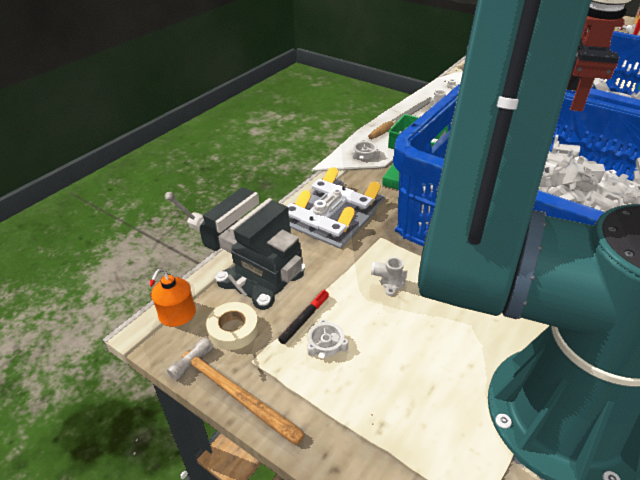

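```bash
python3 - <<'E'
import cv2
i=cv2.imread("pics/top.png")[180:260,322:422]
cv2.imwrite("pics/c.png",cv2.resize(i,None,fx=7,fy=7,interpolation=cv2.INTER_CUBIC))
E
```

```text
(no output)
```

View pics/c.png

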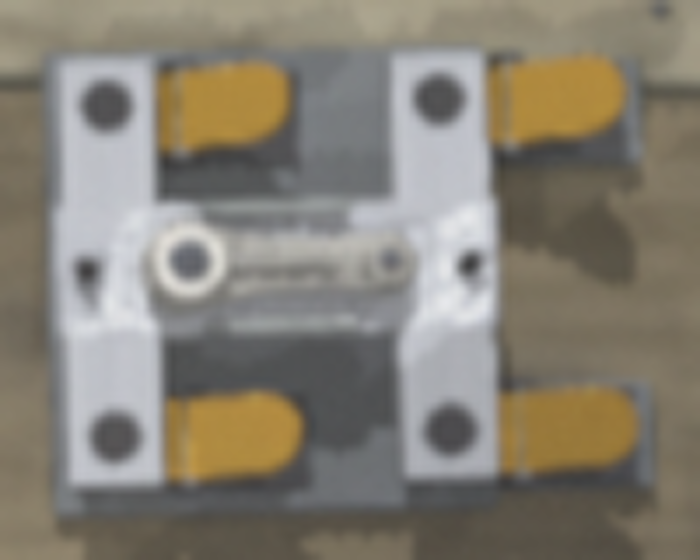

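The crop shows the four press discs at (106,105), (439,99), (116,437) and (450,430), with a tab to the right of each.

```bash
cat > h.py <<'E'
import numpy as np
def w(f,u,v,z):
    T=f["world_from_camera"];d=T[:3,:3]@np.linalg.solve(f["intrinsics"],[u,v,1.]);o=T[:3,3]
    return o+d*(z-o[2])/d[2]
E
python3 - <<'E'
from h import *
f=np.load("top.npz")
P={}
for n,(x,y) in dict(LF=(106,105),RF=(439,99),LN=(116,437),RN=(450,430)).items():
    P[n]=w(f,(x+.5)/7-.5+322,(y+.5)/7-.5+180,.036);print(n,P[n].round(4))
for a,b in(("LN","LF"),("RN","RF"),("RN","LN"),("RF","LF")):
    d=P[b]-P[a];print(a,b,np.linalg.norm(d).round(4),np.arctan2(d[1],d[0]).round(3))
print(f["world_from_camera"].round(3))
E
```

```text
LF [ 0.6201 -0.1288  0.036 ]
RF [ 0.6234 -0.239   0.036 ]
LN [ 0.5099 -0.1329  0.036 ]
RN [ 0.5134 -0.2425  0.036 ]
LN LF 0.1103 0.037
RN RF 0.1101 0.032
RN LN 0.1097 1.603
RF LF 0.1103 1.601
[[ 0.01  -0.996  0.092  0.4  ]
 [-1.    -0.011 -0.005 -0.079]
 [ 0.006 -0.092 -0.996  1.243]
 [ 0.     0.     0.     1.   ]]
```

Call:
{"name": "servo_tool", "arguments": {
  "commands": [
    [0, 0.0, 0.0, 0.04, 0],
    [0, 0.02, 0.02, 0.06, -0.1],
    [0, 0.045, 0.045, 0.06, -0.2],
    [0, 0.07, 0.07, 0.06, -0.3],
    [0, 0.095, 0.095, 0.06, -0.33]
  ],
  "grip_force": 20
}}

```text
time_s: 0.52
tcp_pos: [0.3085, -0.4649, 0.4648]
ee_rot: [[1.0, 0.026, 0.0], [0.026, -1.0, -0.0], [0.0, 0.0, -1.0]]
contact_force: [0.4, -1.0, -0.2]
finger_gap: 0.058
finger_force: 0.0
```

Call:
{"name": "servo_tool", "arguments": {
  "commands": [
    [0, 0.025, 0.025, 0, 0],
    [0, 0.05, 0.05, 0, 0],
    [0, 0.075, 0.075, 0, 0],
    [0, 0.1, 0.1, 0, 0],
    [0, 0.125, 0.125, 0, 0]
  ]
}}

```text
time_s: 0.93
tcp_pos: [0.4337, -0.3394, 0.4643]
ee_rot: [[0.999, 0.033, -0.0], [0.033, -0.999, 0.001], [-0.0, -0.001, -1.0]]
contact_force: [0.5, -0.5, 0.4]
finger_gap: 0.0247
finger_force: 0.0
```

Call:
{"name": "servo_tool", "arguments": {
  "commands": [
    [0, 0.025, 0.025, 0, 0],
    [0, 0.05, 0.06, 0, 0],
    [0, 0.08, 0.09, 0, 0],
    [0, 0.08, 0.098, 0, 0],
    [0, 0.08, 0.098, 0, 0]
  ]
}}

```text
time_s: 1.35
tcp_pos: [0.5138, -0.2404, 0.4641]
ee_rot: [[0.999, 0.037, -0.001], [0.037, -0.999, 0.001], [-0.001, -0.001, -1.0]]
contact_force: [0.2, 0.1, -0.1]
finger_gap: 0.0005
finger_force: 0.0
```

```bash
python3 - <<'E'
from bench import bot
import cv2,numpy as np
o=bot.get_obs();f=bot.grab_frame("wrist")
T=np.eye(4);T[:3,:3]=o["ee_rot"];T[:3,3]=o["tcp_pos"]
cv2.imwrite("pics/w.png",f["image"][:,:,::-1]);np.savez("w.npz",intrinsics=f["intrinsics"],world_from_camera=T@f["mount"])
E
```

```text
(no output)
```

View pics/w.png

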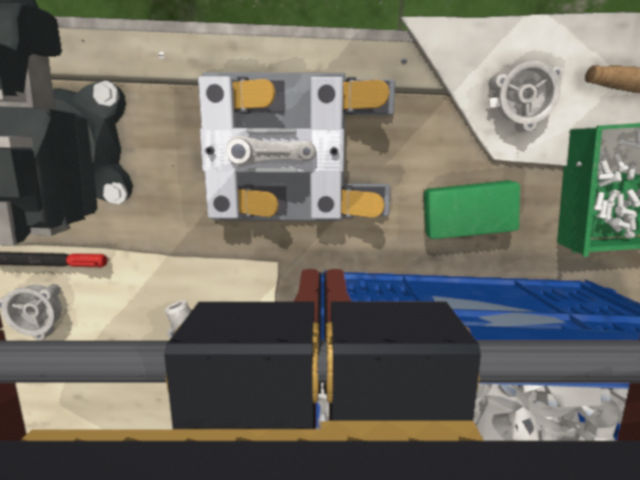

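The wrist view shows discs at LF (215,93), RF (326,93), LN (221,204) and RN (326,204). The gripper is clear of the crate and vise.

```bash
python3 - <<'E'
from h import *
f=np.load("w.npz")
for n,(x,y) in dict(LF=(215,93),RF=(326.5,93),LN=(221,204),RN=(326,204)).items(): print(n,w(f,x,y,.036).round(4))
E
```

```text
LF [ 0.6193 -0.1295  0.036 ]
RF [ 0.6233 -0.2399  0.036 ]
LN [ 0.5082 -0.1324  0.036 ]
RN [ 0.5123 -0.2437  0.036 ]
```

Call:
{"name": "servo_tool", "arguments": {
  "commands": [
    [0, 0, -0.002, -0.04, 0],
    [0, 0, -0.002, -0.08, 0],
    [0, 0, -0.002, -0.12, 0],
    [0, 0, -0.002, -0.16, 0],
    [0, 0, -0.002, -0.2, 0]
  ]
}}

```text
time_s: 1.82
tcp_pos: [0.5115, -0.2466, 0.2633]
ee_rot: [[1.0, 0.031, 0.0], [0.031, -1.0, -0.001], [0.0, 0.001, -1.0]]
contact_force: [0.9, -0.0, -0.1]
finger_gap: 0.0003
finger_force: 0.0
```

Call:
{"name": "servo_tool", "arguments": {
  "commands": [
    [0, 0, 0.001, -0.02, 0],
    [0, 0, 0.001, -0.038, 0],
    [0, 0, 0.001, -0.041, 0],
    [0, 0, 0.001, -0.043, 0],
    [0, 0, 0.001, -0.043, 0]
  ]
}}

```text
time_s: 2.23
tcp_pos: [0.5126, -0.2451, 0.2221]
ee_rot: [[0.999, 0.032, 0.0], [0.032, -0.999, -0.0], [0.0, 0.0, -1.0]]
contact_force: [0.6, -0.4, 0.1]
finger_gap: 0.0006
finger_force: 0.0
```

Call:
{"name": "servo_tool", "arguments": {
  "commands": [
    [0, 0, 0, -0.001, 0],
    [0, 0, 0, -0.002, 0],
    [0, 0, 0, -0.002, 0]
  ]
}}

```text
time_s: 2.48
tcp_pos: [0.5132, -0.2443, 0.2207]
ee_rot: [[0.999, 0.033, 0.002], [0.033, -0.999, -0.001], [0.002, 0.001, -1.0]]
contact_force: [0.1, 0.2, 0.9]
finger_gap: 0.0005
finger_force: 0.0
```

Call:
{"name": "servo_tool", "arguments": {
  "commands": [
    [0, 0, 0, -0.001, 0],
    [0, 0, 0, -0.002, 0],
    [0, 0, 0, -0.002, 0]
  ]
}}

```text
time_s: 2.73
tcp_pos: [0.5132, -0.244, 0.2184]
ee_rot: [[0.999, 0.033, 0.001], [0.033, -0.999, -0.001], [0.001, 0.001, -1.0]]
contact_force: [-1.0, 0.0, 5.6]
finger_gap: 0.0
finger_force: 2.4
```

Call:
{"name": "servo_tool", "arguments": {
  "commands": [
    [0, 0, 0, -0.001, 0],
    [0, 0, 0, -0.001, 0]
  ]
}}

```text
time_s: 2.9
tcp_pos: [0.5132, -0.244, 0.2182]
ee_rot: [[0.999, 0.033, 0.001], [0.033, -0.999, -0.001], [0.001, 0.001, -1.0]]
contact_force: [-3.1, 0.6, 13.7]
finger_gap: 0.0007
finger_force: 7.0
```

RN is solid: 14 N with no sinking. Next is RF.

Call:
{"name": "servo_tool", "arguments": {
  "commands": [
    [0, 0, 0, 0.03, 0],
    [0, 0.005, 0.0, 0.045, 0],
    [0, 0.045, 0.002, 0.045, 0],
    [0, 0.085, 0.004, 0.045, 0],
    [0, 0.11, 0.004, 0.045, 0]
  ]
}}

```text
time_s: 3.32
tcp_pos: [0.6261, -0.2397, 0.2629]
ee_rot: [[0.999, 0.033, 0.004], [0.033, -0.999, -0.001], [0.004, 0.001, -1.0]]
contact_force: [1.1, -0.9, 0.3]
finger_gap: 0.0002
finger_force: 0.0
```

Call:
{"name": "servo_tool", "arguments": {
  "commands": [
    [0, 0, 0, -0.02, 0],
    [0, 0, 0, -0.038, 0],
    [0, 0, 0, -0.043, 0],
    [0, 0, 0, -0.044, 0],
    [0, 0, 0, -0.044, 0]
  ]
}}

```text
time_s: 3.73
tcp_pos: [0.6227, -0.2395, 0.2179]
ee_rot: [[0.999, 0.033, -0.001], [0.033, -0.999, 0.001], [-0.001, -0.001, -1.0]]
contact_force: [-1.1, 2.5, 3.7]
finger_gap: 0.0007
finger_force: 1.3
```

Call:
{"name": "servo_tool", "arguments": {
  "commands": [
    [0, 0, 0, -0.001, 0],
    [0, 0, 0, -0.001, 0]
  ]
}}

```text
time_s: 3.9
tcp_pos: [0.6228, -0.2398, 0.2176]
ee_rot: [[0.999, 0.033, 0.0], [0.033, -0.999, 0.0], [0.0, -0.0, -1.0]]
contact_force: [-0.7, 3.5, 3.1]
finger_gap: 0.0006
finger_force: 1.6
```

Call:
{"name": "servo_tool", "arguments": {
  "commands": [
    [0, 0, 0, -0.001, 0],
    [0, 0, 0, -0.002, 0],
    [0, 0, 0, -0.002, 0]
  ]
}}

```text
time_s: 4.15
tcp_pos: [0.6229, -0.24, 0.2153]
ee_rot: [[0.999, 0.033, 0.001], [0.033, -0.999, -0.0], [0.001, 0.0, -1.0]]
contact_force: [-0.8, 1.8, 6.7]
finger_gap: 0.0001
finger_force: 3.0
```

Call:
{"name": "servo_tool", "arguments": {
  "commands": [
    [0, 0, 0, -0.001, 0],
    [0, 0, 0, -0.0015, 0],
    [0, 0, 0, -0.0015, 0]
  ]
}}

```text
time_s: 4.4
tcp_pos: [0.623, -0.24, 0.2145]
ee_rot: [[0.999, 0.033, 0.001], [0.033, -0.999, -0.0], [0.001, 0.0, -1.0]]
contact_force: [-3.0, 3.3, 10.8]
finger_gap: 0.0006
finger_force: 4.9
```

RF sinks about 4 mm, so it is the rocking corner. I'll lift, move over its tab and press that.

Call:
{"name": "servo_tool", "arguments": {
  "commands": [
    [0, 0, 0, 0.03, 0],
    [0, 0, 0, 0.06, 0],
    [0, 0.001, -0.03, 0.06, 0],
    [0, 0.002, -0.051, 0.06, 0],
    [0, 0.002, -0.051, 0.06, 0]
  ]
}}

```text
time_s: 4.82
tcp_pos: [0.6254, -0.2952, 0.2744]
ee_rot: [[1.0, 0.031, 0.003], [0.031, -1.0, -0.004], [0.003, 0.005, -1.0]]
contact_force: [0.2, -1.3, 0.0]
finger_gap: 0.0002
finger_force: 0.0
```

Call:
{"name": "servo_tool", "arguments": {
  "commands": [
    [0, 0, 0, -0.02, 0],
    [0, 0, 0, -0.036, 0],
    [0, 0, 0, -0.042, 0],
    [0, 0, 0, -0.046, 0],
    [0, 0, 0, -0.05, 0]
  ]
}}

```text
time_s: 5.23
tcp_pos: [0.6248, -0.291, 0.2235]
ee_rot: [[0.999, 0.033, -0.001], [0.033, -0.999, -0.001], [-0.001, 0.001, -1.0]]
contact_force: [-2.6, -1.2, 6.4]
finger_gap: 0.0004
finger_force: 2.8
```

Call:
{"name": "servo_tool", "arguments": {
  "commands": [
    [0, 0, 0, -0.003, 0],
    [0, 0, 0, -0.006, 0],
    [0, 0, 0, -0.009, 0],
    [0, 0, 0, -0.011, 0],
    [0, 0, 0, -0.011, 0]
  ]
}}

```text
time_s: 5.65
tcp_pos: [0.6256, -0.2919, 0.2136]
ee_rot: [[0.999, 0.033, 0.002], [0.033, -0.999, -0.003], [0.002, 0.003, -1.0]]
contact_force: [-1.4, -2.9, 2.7]
finger_gap: 0.0008
finger_force: 1.3
```

Call:
{"name": "servo_tool", "arguments": {
  "commands": [
    [0, 0, 0, -0.002, 0],
    [0, 0, 0, -0.004, 0],
    [0, 0, 0, -0.004, 0]
  ]
}}

```text
time_s: 5.9
tcp_pos: [0.6257, -0.2921, 0.2096]
ee_rot: [[0.999, 0.033, 0.003], [0.033, -0.999, -0.003], [0.003, 0.003, -1.0]]
contact_force: [-1.3, -3.8, 3.2]
finger_gap: 0.0
finger_force: 1.9
```

Call:
{"name": "servo_tool", "arguments": {
  "commands": [
    [0, 0, 0, -0.001, 0],
    [0, 0, 0, -0.002, 0],
    [0, 0, 0, -0.002, 0]
  ]
}}

```text
time_s: 6.15
tcp_pos: [0.6257, -0.2921, 0.208]
ee_rot: [[0.999, 0.033, 0.003], [0.033, -0.999, -0.003], [0.003, 0.003, -1.0]]
contact_force: [-1.9, -3.8, 7.3]
finger_gap: 0.0005
finger_force: 3.3
```

Call:
{"name": "servo_tool", "arguments": {
  "commands": [
    [0, 0, 0, -0.001, 0],
    [0, 0, 0, -0.0015, 0],
    [0, 0, 0, -0.0015, 0]
  ]
}}

```text
time_s: 6.4
tcp_pos: [0.6258, -0.2921, 0.2078]
ee_rot: [[0.999, 0.033, 0.003], [0.033, -0.999, -0.004], [0.003, 0.004, -1.0]]
contact_force: [-3.2, -2.8, 15.5]
finger_gap: 0.0002
finger_force: 7.8
```

Call:
{"name": "servo_tool", "arguments": {
  "commands": [
    [0, 0, 0, -0.0005, 0],
    [0, 0, 0, -0.001, 0],
    [0, 0, 0, -0.001, 0]
  ]
}}

```text
time_s: 6.65
tcp_pos: [0.6258, -0.2921, 0.2077]
ee_rot: [[0.999, 0.033, 0.003], [0.033, -0.999, -0.004], [0.003, 0.004, -1.0]]
contact_force: [-5.3, -2.2, 21.0]
finger_gap: 0.0003
finger_force: 10.6
```

The tab is on its flat stop at 26 mm. I'll lift clear and check.

Call:
{"name": "servo_tool", "arguments": {
  "commands": [
    [0, 0, 0, 0.02, 0],
    [0, 0, 0, 0.06, 0],
    [0, 0, 0, 0.1, 0],
    [0, -0.04, 0, 0.14, 0],
    [0, -0.07, 0, 0.18, 0]
  ]
}}

```text
time_s: 7.07
tcp_pos: [0.5694, -0.2904, 0.3672]
ee_rot: [[0.999, 0.034, 0.001], [0.034, -0.999, -0.0], [0.001, 0.0, -1.0]]
contact_force: [-0.4, -0.7, 0.3]
finger_gap: 0.0003
finger_force: 0.0
```

Call:
{"name": "servo_tool", "arguments": {
  "commands": [
    [0, -0.02, 0, 0.03, 0],
    [0, -0.04, 0, 0.06, 0],
    [0, -0.04, 0, 0.06, 0],
    [0, -0.04, 0, 0.06, 0]
  ]
}}

```text
time_s: 7.4
tcp_pos: [0.5291, -0.2909, 0.4282]
ee_rot: [[0.999, 0.032, 0.004], [0.032, -0.999, -0.002], [0.004, 0.003, -1.0]]
contact_force: [-1.0, -0.3, -0.8]
finger_gap: 0.0002
finger_force: 0.0
```

```bash
python3 - <<'E'
from bench import bot
import cv2,numpy as np
f=bot.grab_frame("wrist")["image"][:,:,::-1]
s=bot.grab_frame("scene")["image"][150:260,270:400,::-1]
a=cv2.resize(f,(400,300)); b=cv2.resize(s,(390,330),interpolation=cv2.INTER_CUBIC)
o=np.zeros((330,790,3),np.uint8);o[:300,:400]=a;o[:,400:]=b
cv2.imwrite("pics/end.png",o);print(bot.get_obs()["contact_force"])
E
```

```text
[-0.62971993  0.56354429  1.17510647]
```

View pics/end.png

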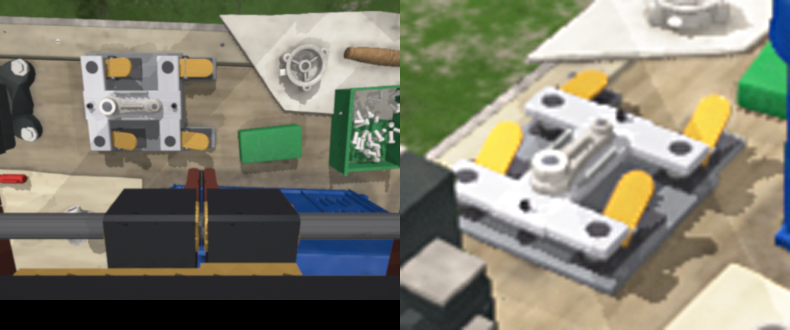

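The far-right tab, at (590,85) in the scene half, lies flat. The other three are still raised and the plate has not moved.

```bash
python3 -c "
from bench import bot
print(bot.close_job())"
```

```text
the job is handed in; nothing more can be done
None
```

The far-right corner was the one that rocked: it sank about 4 mm when pressed. I pressed its brass tab flat and left the other three raised, with the plate not visibly moved, then handed the job in (no verdict was returned).

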